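Load a sampling tube on the swivel stage, index it to the reader and open the shutter

TASK

Draw the steel sampling tube out of its sleeve and set it down flat in the metal tray or on the table, then take it again and lay it, nipple up, in the cradle of the swivel stage. Pull the spring index ring up, swing the stage round to its next notch so that the tube points at the reader, and let the ring drop home; then slide the reader's shutter plate fully open, until it clicks into its stop. Leave the other things on the table where they are.

Things in the scene. Friction and masses are not known exactly. Their poses are not given: they have to be found in the camera images.
- tube: Steel gas sampling tube, 22 mm thick, 162 mm long, 0.28 kg, lying with a 22 mm high brass nipple upward near its -y end (70 mm from the middle). Own y axis: along the tube; own x axis: down. Origin at the top of its side (use tube_mid). It starts in the sleeve, its nipple end sticking out 60 mm; grip it there 20 to 45 mm from the tip. Gripped at the middle to lay it in the cradle, either way round.
- tube_mid (a point): Centre of the tube's body, 11 mm above what it lies on; axes as tube. A clear place to set it down, pointing along x, is the tray floor round world x 0.455, y -0.07.
- sleeve: Raised aluminium sleeve fixed to the table, roofed, 120 mm long, 100 mm high, foot 74 mm wide; bore 27 mm wide, 28 mm high, its floor 66 mm above the table. Origin: centre of the foot's underside. The open end looks along its own -x (60 mm from the origin): draw the tube level along -x; it is clear when its centre is over 145 mm from the origin. In front lies a fixed sheet-metal tray: floor at 2 mm, rim 52 mm high.
- cradle (a point): On the vertical pivot axis of the swivel stage, at the middle of the cradle's floor (74 mm above the table). y: along the tube's seat; -x: along the index arm to the ring. End saddles (gap 25 mm, flared tops 24 mm above the floor) at 42 to 86 mm either side; between them the middle 84 mm is bare floor, 34 mm wide. Arm top lies 6 mm below the floor. Low end walls (6 mm) 172 mm apart.
- swivel (a joint): Turn of the stage, rad. 0 = first notch (start), 1.047 = next notch (tube points at the reader); grows clockwise seen from above; stops at -0.06 and 1.13. Turns freely when the ring is up.
- ring (a point): Middle of the spring index ring: an upright dark knurled collar, 45 mm diameter, 30 mm high (15 mm above and below this point), on the end of the index arm 90 mm from the pivot. It spins freely on its stem, so it may be held from any side and need not be turned as it swings.
- index_pin (a joint): Lift of the ring, m: 0 = pin home in a notch, up to 0.018. The pin clears the notches above 0.008; between notches it rests at about 0.007. The spring pulls down with 6 N at 0, 9 N at 0.013. A notch has about 1 degree of play.
- tab (a point): Middle of the grip tab of the reader's shutter plate: dark block 14 mm (x) by 24 mm (y) by 38 mm high, its top 15 mm above this point and 160 mm above the table, its lower edge level with the top of the white reader (122 mm). y: the way the plate slides open (to the left and towards the robot).
- shutter (a joint): Shutter plate, m: 0 = shut over the port (start), 0.045 = open, at its end stop. A spring ball holds it at either end; about 5 N starts it.
- twin_cylinders: Bystander: two polished steel cylinders side by side, 39x102x207 mm, standing. Origin: centre of underside.
- flow_meter: Bystander: a grey handheld meter with keys, 118x62x28 mm, lying flat. Origin: centre of underside.
- mug: Bystander: a white spotted mug, 82x114x91 mm, standing. Origin: centre of underside.
- septa_tin: Bystander: a round flat tin, diameter 67 mm, 26 mm high, left of the tray. Origin: centre of underside.
- screwdriver: Bystander: a screwdriver with a red handle, 176 mm long, in the metal tray. Origin: centre of underside.

How it is judged:
By the outcome, as a careful person would: the job done as asked, in the order asked, and still so for the second after the job is handed in, with the robot touching nothing.
It also fails if it takes over 72 s, if anything falls off the work surface, if the arm or the gripper's body presses on something with over 40 N, if the wrist force passes 120 N, or if a joint passes its speed limit or range.

ROBOT

A 6-joint arm with a two-finger parallel gripper is mounted at the origin on a cart in front of the work surface, level with it; the furniture and walls round the work are solid. World frame = base frame: x ahead of the robot, y to its left, z up, the work surface at z = 0. Lengths are in m, angles in rad, forces in N, time in s.
With the tool pointing down it reaches from about 0.4 to 0.825 m from the base axis. Payload 7 kg.
Tool frame: the origin (TCP) lies at the very end of the fingers, on their centre line; the grasp point (between the pads) lies 19 mm behind it; z points along the fingers, y is the line along which they close (so a half turn about z gives the same grasp; the last joint's range is limited). The gripper opens to 88 mm and grips with 3 to 60 N. Pads are 19 mm wide; open, the fingers measure 130 mm over their backs; the gripper's body (78 mm by 193 mm) begins 47 mm behind the grasp point.
Start: joints at [-0.908, 0.359, 0.012, 0, -1.224, -0.288], TCP at [0.247, -0.628, 0.227] pointing down, gripper open.
Joint ranges: [-3.07, 3.07], [-1.43, 2.12], [-1.02, 1.25], [-3.03, 1.67], [-3.05, -0], [-3.03, 3.03]. Speed limits (rad/s): [2.39, 2.39, 3.01, 3.14, 3.14, 3.14].

INTERFACE

Orientations are given as a 3x3 rotation matrix whose columns are the frame's x, y, z axes.
In Python, from rig import telemetry, snapshot, camera_model, ticket gives the robot as it stands.
- The arm moves only by the tool send_rows, never from a script. Its argument "rows" is a list of rows, each a list of 7 numbers: the shift along the tool's x, y, z scaled (see below), then the turn, a rotation vector about the tool's x, y, z scaled (see below), then the closure, from 0 (fully open) to 1 (shut). In form: [[tx, ty, tz, rx, ry, rz, gripper], ...]. A call has exactly 5 rows; each row shifts and turns the commanded pose from where the row before left it, along the tool's axes as they then stand; what a row does not reach is not made up. The controller multiplies each number of a shift by 1000 mm and each number of a turn by 45 degrees. A row lasts 1/8 s, in which the tool goes at most 62.5 mm and 10.7 degrees, less where a joint would pass 70% of its speed; a pose out of reach is approached as far as the arm can. A call with a number of a shift or a turn outside -1 to 1 is refused whole. A call with a gripper value outside its range is refused whole. The fingers move at their own pace and stop on an object; the grip force is fixed at half the most. Time passes only in rows, so rows that do not move let the fingers close, or fill a call up. It gives the time, the measured TCP pose, the force, the opening and the grip force at its end, in the units of the state.
- telemetry.sense(): the state, without advancing time (a new reading comes with each control period).
- snapshot(name): name is "side" or "top" or "wrist"; returns the picture (480x640x3 uint8, blue, green, red); there is no depth.
- camera_model(name): a dict with "fovy" (degrees; the focal length in pixels is half the picture's height over the tangent of half this angle, whatever the lens; pixels are square), "cx", "cy" (the principal point, pixels), "dist_coeffs" ([k1, k2, p1, p2, k3] as OpenCV has them; the pictures are not rectified), "cam_to_world" (4x4, takes a point from camera to world coordinates). Camera axes: x right, y down, z forward; pixel columns grow to the right and rows downward; lengths in m; the calibration is good to about 2 mm. A picture is of the moment at which its call begins: read the wrist's pose just before it. camera_model takes no time and is no camera call; for the wrist camera it gives the pose at the moment of the call.
- ticket.hand_in(): hands the job in; it is judged then, once.
The state is a dict: "t": time; "joints": joint angles; "dq": joint speeds; "effort": joint torques, N m; "tool_pos": TCP position; "orientation": TCP orientation; "force": force on the tool from outside, world axes, zero at the start; "ft_torque": the same for the moment, N m; "gripper_width": finger opening in m; "gripper_force": force on a finger pad.
Only numpy, scipy, OpenCV 4.12 (cv2) and the standard library are available. Lean on these libraries where they do the work, as an engineer would, in place of code of your own. Each camera call takes 0.05 s, during which the arm holds its last target. There are 200 camera calls.

## Working session

There is one attempt and no reset: what is moved stays moved. The work goes in short steps, Python scripts to look and compute and a tool call to move; the robot and the scene stay as the last step left them, time stands still between calls to the robot, and variables do not carry over. Pictures are saved under pics/ and viewed, at most 13 in all, crops included, and the job is handed in when it is done.

Besides the shell and the picture viewer there is one more tool, called after "Emit:" as name(argument=value, ...), one argument or row to a line, values as JSON. send_rows: Moves the arm, as the interface text tells. Shifts and turns lie within -1 to 1; 1 stands for 1000 mm of shift or 45 degrees of turn. Its arguments: {"type":"object","properties":{"rows":{"type":"array"}},"required":["rows"]}

```bash
ls; mkdir -p pics
python3 - <<'E'
from rig import telemetry,snapshot,camera_model
import cv2,numpy as np
s=telemetry.sense();print(s['t'],s['tool_pos'],np.round(s['orientation'],3))
for n in('top','side','wrist'):
    m=camera_model(n);print(n,m['fovy'],m['cx'],m['cy'],m['dist_coeffs'],np.round(m['cam_to_world'],3).tolist())
    cv2.imwrite(f'pics/{n}0.png',snapshot(n))
E
```

```text
pics
0.0 [ 0.24689255 -0.62769189  0.22561575] [[-0.931 -0.366 -0.001]
 [-0.366  0.931  0.002]
 [ 0.     0.002 -1.   ]]
top 53.65956124417779 325.5837185159027 235.17763359846714 [-0.04608582  0.          0.          0.          0.        ] [[0.022, -0.993, 0.118, 0.452], [-1.0, -0.023, -0.004, -0.188], [0.007, -0.118, -0.993, 1.28], [0.0, 0.0, 0.0, 1.0]]
side 57.411675660936766 314.1186962284513 240.37259954844708 [-0.10851316  0.          0.          0.          0.        ] [[-0.972, -0.093, 0.217, 0.348], [-0.235, 0.416, -0.879, 0.684], [-0.008, -0.905, -0.426, 0.543], [0.0, 0.0, 0.0, 1.0]]
wrist 70.90071860041398 319.1205194795356 235.48138953646588 [-0.00977275  0.          0.          0.          0.        ] [[-0.367, 0.889, 0.274, 0.173], [0.93, 0.35, 0.109, -0.658], [0.001, 0.295, -0.955, 0.383], [0.0, 0.0, 0.0, 1.0]]
```

View pics/top0.png

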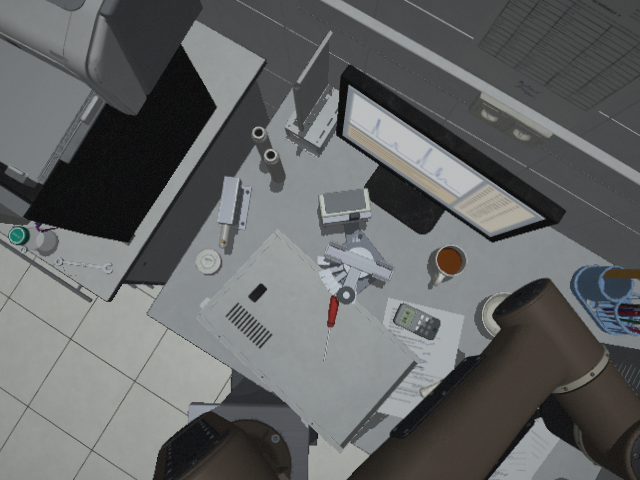

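View pics/side0.png

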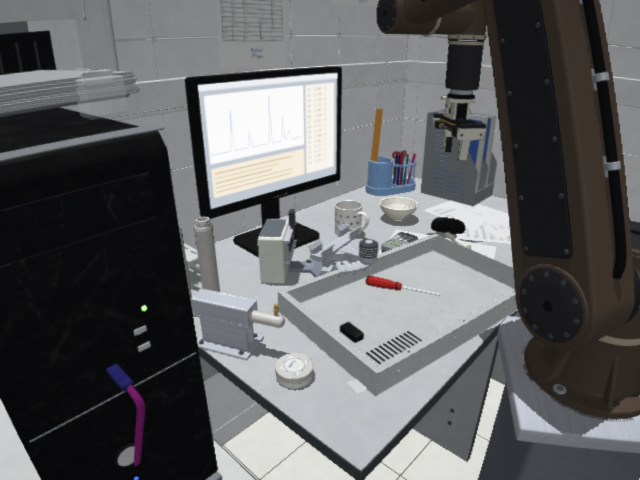

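Top view: sleeve about (232,205) with the nipple near (223,243), stage pivot near (362,262), ring (346,295), reader (345,207), tin (208,262). The side view shows the tube end at (275,319), tab (292,222) and ring (369,247). I'll enlarge both views.

```bash
cat > h.py <<'E'
import cv2,numpy as np
from rig import telemetry,snapshot,camera_model
def ray(n,px,m=None):
    m=m or camera_model(n);f=240/np.tan(np.radians(m['fovy']/2))
    K=np.array([[f,0,m['cx']],[0,f,m['cy']],[0,0,1]])
    u=cv2.undistortPoints(np.array([[px]],float),K,np.array(m['dist_coeffs']))[0,0]
    T=np.array(m['cam_to_world']);return T[:3,3],T[:3,:3]@np.array([u[0],u[1],1])
def onz(n,px,z,m=None):
    o,d=ray(n,px,m);return o+d*(z-o[2])/d[2]
def tri(a,pa,b,pb):
    o1,d1=ray(a,pa);o2,d2=ray(b,pb)
    t=np.linalg.lstsq(np.c_[d1,-d2],o2-o1,rcond=None)[0]
    p,q=o1+t[0]*d1,o2+t[1]*d2;return (p+q)/2,np.linalg.norm(p-q)
def proj(n,P):
    m=camera_model(n);f=240/np.tan(np.radians(m['fovy']/2));T=np.linalg.inv(np.array(m['cam_to_world']))
    K=np.array([[f,0,m['cx']],[0,f,m['cy']],[0,0,1]])
    return cv2.projectPoints(np.array([P],float),cv2.Rodrigues(T[:3,:3])[0],T[:3,3],K,np.array(m['dist_coeffs']))[0].ravel()
def st():
    s=telemetry.sense();print(round(s['t'],2),np.round(s['tool_pos'],4),np.round(s['orientation'],3).tolist(),'F',np.round(s['force'],1),'w',round(s['gripper_width'],4),round(s['gripper_force'],1));return s
def move(target,R):
    "shift in the present tool axes (m) and turn (units of 45 deg) to target pose"
    s=telemetry.sense();R0=np.array(s['orientation']);d=R0.T@(np.array(target)-s['tool_pos'])
    r=cv2.Rodrigues(R0.T@np.array(R))[0].ravel()/np.radians(45)
    print('shift',np.round(d,4),'turn',np.round(r,4))
def down(yaw):
    "tool down, tool y along yaw (deg)"
    a=np.radians(yaw);y=np.array([np.cos(a),np.sin(a),0]);z=np.array([0,0,-1.]);return np.c_[np.cross(y,z),y,z]
E
python3 - <<'E'
from h import *
a=cv2.imread('pics/top0.png')[165:325,195:415];b=cv2.imread('pics/side0.png')[195:365,185:400]
cv2.imwrite('pics/topc.png',cv2.resize(a,None,fx=3.5,fy=3.5,interpolation=cv2.INTER_CUBIC))
cv2.imwrite('pics/sidec.png',cv2.resize(b,None,fx=3.5,fy=3.5,interpolation=cv2.INTER_CUBIC))
E
```

```text
(no output)
```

View pics/topc.png

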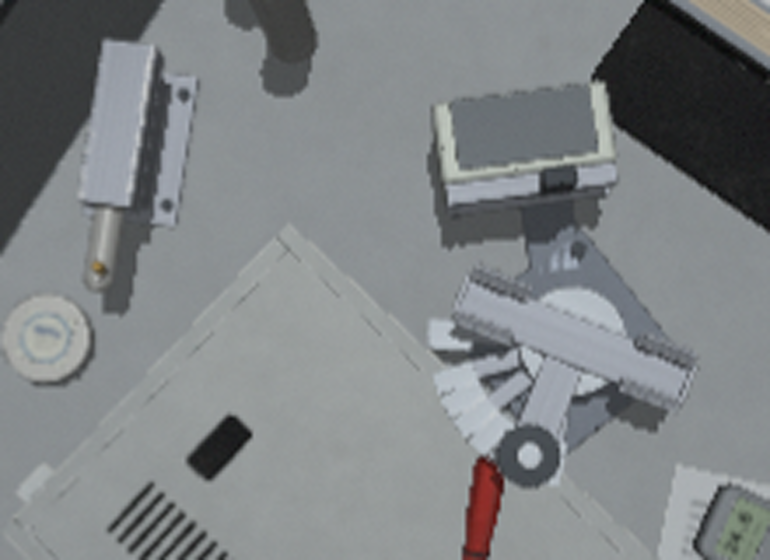

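View pics/sidec.png

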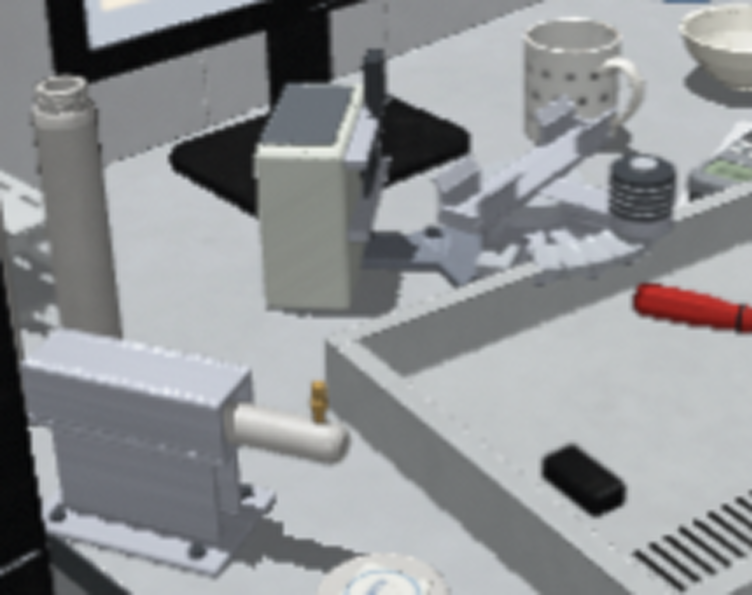

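The crops show: top – sleeve roof corners (105,42),(158,47),(132,208),(80,203), nipple (99,267), ring centre (531,456), cradle ends, tab (558,179); side – nipple top (319,385), tab top (374,52), ring top (642,162). I'll triangulate these.

Run:
```python
from h import *
T=lambda c,r:(195+(c+.5)/3.5-.5,165+(r+.5)/3.5-.5)
S=lambda c,r:(185+(c+.5)/3.5-.5,195+(r+.5)/3.5-.5)
for n,a,b in(('nippletop',(99,266),(319,384)),('ringtop',(531,456),(642,162)),('tabtop',(558,172),(374,53)),('sleeve frontright roof',(132,208),(250,372)),('tubetip',(98,290),(346,440)),('sleeve front left',(80,203),(217,407))):
    p,e=tri('top',T(*a),'side',S(*b));print(n,np.round(p,4),round(e,4))
c=[onz('top',T(*q),.1) for q in((105,42),(158,47),(132,208),(80,203))]
print('roof',np.round(c,4).tolist())
f=(c[2]+c[3])/2;b=(c[0]+c[1])/2;print('axis',np.degrees(np.arctan2(*(f-b)[1::-1])),np.linalg.norm(f-b),'side edges',[np.degrees(np.arctan2(*(q)[1::-1])) for q in(c[3]-c[0],c[2]-c[1])],'front',f)
# foot holes, crop (184,95),(167,206) on z~.006
h=[onz('top',T(*q),.006) for q in((184,95),(167,206))];print('holes',np.round(h,4).tolist(),np.degrees(np.arctan2(*(h[1]-h[0])[1::-1])))
print('nipple z.113',onz('top',T(99,266),.113), 'tip at z .077',onz('top',T(98,290),.077))
# cradle ends corners at saddle top z=.098
q=[onz('top',T(*x),.098) for x in((478,268),(455,312),(698,362),(676,410))];print('cradle',np.round(q,4).tolist(),np.mean(q,0),np.linalg.norm(q[0]-q[2]))
for z in(.09,.1,.11):print('ring',z,onz('top',T(531,456),z))
print('tab .16',onz('top',T(558,172),.16),'reader edge ang',np.degrees(np.arctan2(*(onz('top',T(447,187),.12)-onz('top',T(615,166),.12))[1::-1])))
# tray corners rim z=.052
print('tray',onz('top',T(288,230),.052),onz('top',(202,312),.052),onz('top',(415,362),.052))
```

```text
nippletop [0.5727 0.062  0.1085] 0.0002
ringtop [ 0.4464 -0.247   0.1043] 0.0014
tabtop [ 0.6373 -0.2596  0.1619] 0.0028
sleeve frontright roof [0.6172 0.0429 0.0969] 0.0018
tubetip [0.5579 0.0678 0.0803] 0.0002
sleeve front left [0.6203 0.0804 0.0989] 0.0032
roof [[0.7372, 0.0673, 0.1], [0.7343, 0.0286, 0.1], [0.6158, 0.042, 0.1], [0.6186, 0.0796, 0.1]]
axis 173.8084718966706 0.11920895130362498 side edges [np.float64(174.09157808164647), np.float64(173.52540937564737)] front [0.61723707 0.06081211 0.1       ]
holes [[0.7189, 0.0237, 0.006], [0.631, 0.0332, 0.006]] 173.8355694268887
nipple z.113 [0.57214205 0.06099009 0.113     ] tip at z .077 [0.55827097 0.0685702  0.077     ]
cradle [[0.5784, -0.2072, 0.098], [0.5465, -0.1914, 0.098], [0.5146, -0.3652, 0.098], [0.4802, -0.3498, 0.098]] [ 0.5299304  -0.27838176  0.098     ] 0.1704417844292306
ring 0.09 [ 0.4456112  -0.24775492  0.09      ]
ring 0.1 [ 0.44566896 -0.24725097  0.1       ]
ring 0.11 [ 0.44572673 -0.24674701  0.11      ]
tab .16 [ 0.63894713 -0.25943324  0.16      ] reader edge ang 98.52750108066034
tray [ 0.60856545 -0.06577087  0.052     ] [0.39338284 0.11939554 0.052     ] [ 0.27952611 -0.42712773  0.052     ]
```

Everything fits the given sizes: sleeve length 0.119, cradle 0.171 between ends, pivot to ring 0.090. Sleeve axis is at 173.8°, cradle seat about 69°. Next I work out the approach.

Run:
```python
from h import *
s=telemetry.sense();R=down(83.8)
move([.56,.066,.2256],R)
d=R.T@(np.array([.56,.066,.2256])-s['tool_pos']);print(d,d/13)
```

```text
shift [-0.5453  0.5311  0.0008] turn [ 1.400e-03 -5.000e-04  6.149e-01]
[-2.36256705e-01  7.23583551e-01  2.69801444e-04] [-1.81735927e-02  5.56602732e-02  2.07539572e-05]
```

Emit:
send_rows(
  rows=[
    [0,0,0,0,0,0.205,0.3],
    [0,0,0,0,0,0.205,0.3],
    [0,0,0,0,0,0.205,0.3],
    [-0.0169,0.0517,0,0,0,0,0.3],
    [-0.0169,0.0517,0,0,0,0,0.3],
  ],
)

```text
t: 0.78
tool_pos: [0.2918, -0.5279, 0.2257]
orientation: [[-0.994, 0.11, -0.001], [0.11, 0.994, 0.001], [0.001, 0.001, -1.0]]
force: [1.9, -0.1, 0.7]
gripper_width: 0.061
gripper_force: 0.0
```

Emit:
send_rows(
  rows=[
    [-0.0169,0.0517,0,0,0,0,0.3],
    [-0.0169,0.0517,0,0,0,0,0.3],
    [-0.0169,0.0517,0,0,0,0,0.3],
    [-0.0169,0.0517,0,0,0,0,0.3],
    [-0.0169,0.0517,0,0,0,0,0.3],
  ],
)

```text
t: 1.4
tool_pos: [0.4041, -0.2794, 0.2266]
orientation: [[-0.994, 0.108, 0.0], [0.108, 0.994, 0.0], [-0.0, 0.0, -1.0]]
force: [1.6, -0.4, 0.0]
gripper_width: 0.0615
gripper_force: 0.0
```

Emit:
send_rows(
  rows=[
    [-0.0169,0.0517,0,0,0,0,0.3],
    [-0.0169,0.0517,0,0,0,0,0.3],
    [-0.0169,0.0517,0,0,0,0,0.3],
    [-0.0169,0.0517,0,0,0,0,0.3],
    [-0.0169,0.0517,0,0,0,0,0.3],
  ],
)

```text
t: 2.02
tool_pos: [0.516, -0.0314, 0.2267]
orientation: [[-0.994, 0.108, 0.0], [0.108, 0.994, 0.0], [-0.0, 0.0, -1.0]]
force: [1.4, -0.1, 0.6]
gripper_width: 0.0613
gripper_force: 0.0
```

Emit:
send_rows(
  rows=[
    [-0.0169,0.0517,0,0,0,0,0.3],
    [-0.0169,0.0517,0,0,0,0,0.3],
    [0,0,0,0,0,0,0.3],
    [0,0,0,0,0,0,0.3],
    [0,0,0,0,0,0,0.3],
  ],
)

```text
t: 2.65
tool_pos: [0.56, 0.065, 0.2266]
orientation: [[-0.994, 0.109, -0.0], [0.109, 0.994, -0.0], [0.0, -0.0, -1.0]]
force: [-0.4, -0.4, 0.6]
gripper_width: 0.062
gripper_force: 0.0
```

Tracking is exact. Now a wrist look at the tube end.

Run:
```python
from h import *
im=snapshot('wrist');cv2.imwrite('pics/w1.png',im)
for P in([.5575,.067,.077],[.589,.0636,.077],[.617,.061,.1]):print(proj('wrist',P))
hsv=cv2.cvtColor(im,cv2.COLOR_BGR2HSV);m=cv2.inRange(hsv,(12,110,60),(32,255,255))
n,l,s,c=cv2.connectedComponentsWithStats(m)
for i in range(1,n):
    if s[i,4]>15:print(s[i],c[i],onz('wrist',c[i],.105))
```

```text
[321.49682101 217.31338176]
[321.46587161 249.22058496]
[322.05506214 286.24491824]
[316 237   9  11  58] [320.06896552 242.5862069 ] [0.57288298 0.06391634 0.105     ]
[180 307  23  58 650] [188.09846154 335.59692308] [ 0.65231257 -0.07149542  0.105     ]
[436 307  24  58 637] [450.09105181 335.34536892] [0.67916151 0.17731487 0.105     ]
[ 230  376  370   19 5135] [428.41421616 386.69133398] [0.73694643 0.15603491 0.105     ]
```

View pics/w1.png

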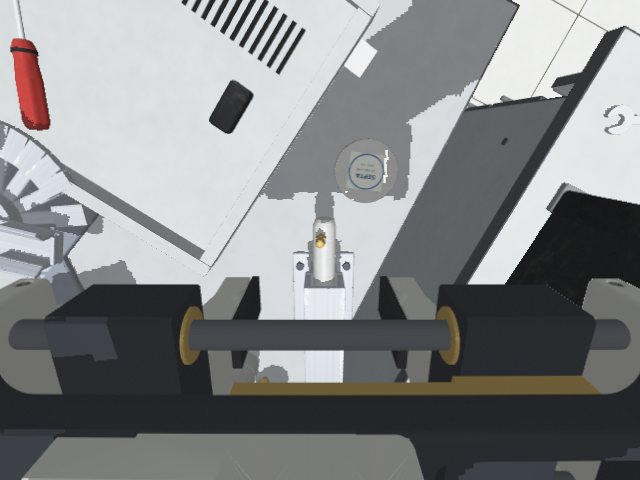

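The wrist view shows the tube tip at (324,216), the nipple at (320,242) and the sleeve roof centred at column 324, so the axis lies about 2 mm further left than first measured. Going down to grip.

Emit:
send_rows(
  rows=[
    [-0.0288,0.003,0,0,0,0,0.3],
    [0,0,0.053,0,0,0,0.3],
    [0,0,0.053,0,0,0,0.3],
    [0,0,0.053,0,0,0,0.3],
    [0,0,0,0,0,0,0.3],
  ],
)

```text
t: 3.32
tool_pos: [0.5865, 0.0638, 0.0643]
orientation: [[-0.994, 0.11, -0.007], [0.11, 0.994, -0.003], [0.007, -0.004, -1.0]]
force: [0.1, 0.1, 1.4]
gripper_width: 0.0612
gripper_force: 0.0
```

Emit:
send_rows(
  rows=[
    [0,0,0,0,0,0,1],
    [0,0,0,0,0,0,1],
    [0,0,0,0,0,0,1],
    [0,0,0,0,0,0,1],
    [0,0,0,0,0,0,1],
  ],
)

```text
t: 3.95
tool_pos: [0.5896, 0.0659, 0.0681]
orientation: [[-0.994, 0.108, 0.001], [0.108, 0.994, 0.0], [-0.001, 0.0, -1.0]]
force: [-0.9, 0.1, 3.9]
gripper_width: 0.021
gripper_force: 30.0
```

Emit:
send_rows(
  rows=[
    [0,0,-0.002,0,0,0,1],
    [0.015,0,0,0,0,0,1],
    [0.015,0,0,0,0,0,1],
    [0.015,0,0,0,0,0,1],
    [0.015,0,0,0,0,0,1],
  ],
)

```text
t: 4.58
tool_pos: [0.5284, 0.0723, 0.0696]
orientation: [[-0.994, 0.108, -0.0], [0.108, 0.994, -0.0], [0.0, -0.0, -1.0]]
force: [-0.9, -0.9, -3.1]
gripper_width: 0.0216
gripper_force: 30.0
```

Emit:
send_rows(
  rows=[
    [0.015,0,0,0,0,0,1],
    [0.015,0,0,0,0,0,1],
    [0.015,0,0,0,0,0,1],
    [0.015,0,0,0,0,0,1],
    [0.015,0,0,0,0,0,1],
  ],
)

```text
t: 5.2
tool_pos: [0.4543, 0.0804, 0.0696]
orientation: [[-0.994, 0.108, 0.0], [0.108, 0.994, 0.0], [-0.0, 0.0, -1.0]]
force: [0.5, 0.3, -2.9]
gripper_width: 0.0213
gripper_force: 30.0
```

Run:
```python
from h import *
st();a=snapshot('side');cv2.imwrite('pics/s2.png',a[200:400,180:440])
b=np.hstack([cv2.resize(a[210:400,190:440],None,fx=1.6,fy=1.6),cv2.resize(snapshot('top')[180:370,180:380],None,fx=1.6,fy=1.6)]);print(b.shape)
cv2.imwrite('pics/s2.png',b)
```

```text
5.2 [0.4543 0.0804 0.0696] [[-0.994, 0.108, 0.0], [0.108, 0.994, 0.0], [-0.0, 0.0, -1.0]] F [ 0.5  0.3 -2.9] w 0.0213 30.0
(304, 720, 3)
```

View pics/s2.png

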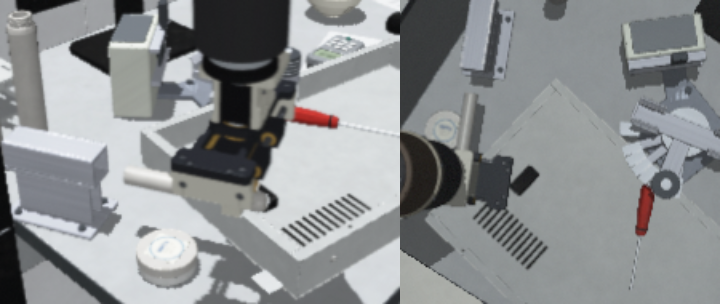

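The tube is out of the sleeve and level in the gripper (side part about (150,178)), with the tray to its right. I'll lift it over the rim and lower it into the tray.

Emit:
send_rows(
  rows=[
    [0,0,-0.06,0,0,0,1],
    [0.0044,-0.0491,0,0,0,0,1],
    [0.0044,-0.0491,0,0,0,0,1],
    [0.0044,-0.0491,0,0,0,0,1],
    [0,0,0,0,0,0,1],
  ],
)

```text
t: 5.92
tool_pos: [0.425, -0.0671, 0.1295]
orientation: [[-0.994, 0.112, -0.0], [0.112, 0.994, -0.0], [0.0, -0.0, -1.0]]
force: [-0.3, 1.3, -3.7]
gripper_width: 0.0213
gripper_force: 30.0
```

Emit:
send_rows(
  rows=[
    [0,0,0.05,0,0,0,1],
    [0,0,0.04,0,0,0,1],
    [0,0,0.02,0,0,0,1],
    [0,0,0.012,0,0,0,1],
    [0,0,0,0,0,0,1],
  ],
)

```text
t: 6.55
tool_pos: [0.4265, -0.0644, 0.0073]
orientation: [[-0.994, 0.107, -0.0], [0.107, 0.994, -0.0], [0.0, -0.0, -1.0]]
force: [-0.6, -0.3, -3.3]
gripper_width: 0.0212
gripper_force: 30.0
```

Emit:
send_rows(
  rows=[
    [0,0,0,0,0,0,1],
    [0,0,0,0,0,0,1],
    [0,0,0.001,0,0,0,1],
    [0,0,0,0,0,0,1],
    [0,0,0,0,0,0,1],
  ],
)

```text
t: 7.18
tool_pos: [0.4265, -0.0646, 0.0068]
orientation: [[-0.994, 0.108, 0.001], [0.108, 0.994, 0.0], [-0.001, 0.0, -1.0]]
force: [0.7, 0.8, -2.0]
gripper_width: 0.0216
gripper_force: 30.0
```

Emit:
send_rows(
  rows=[
    [0,0,0.001,0,0,0,1],
    [0,0,0,0,0,0,1],
    [0,0,0.001,0,0,0,1],
    [0,0,0,0,0,0,1],
    [0,0,0,0,0,0,1],
  ],
)

```text
t: 7.8
tool_pos: [0.4263, -0.0647, 0.0046]
orientation: [[-0.994, 0.108, 0.0], [0.108, 0.994, -0.0], [-0.0, 0.0, -1.0]]
force: [-1.5, 0.7, 0.6]
gripper_width: 0.0212
gripper_force: 30.0
```

Emit:
send_rows(
  rows=[
    [0,0,0,0,0,0,0.3],
    [0,0,0,0,0,0,0.3],
    [0,0,0,0,0,0,0.3],
    [0,0,-0.04,0,0,0,0.3],
    [0,0,-0.06,0,0,0,0.3],
  ],
)

```text
t: 8.43
tool_pos: [0.4248, -0.065, 0.1045]
orientation: [[-0.994, 0.108, -0.004], [0.108, 0.994, -0.001], [0.004, -0.002, -1.0]]
force: [2.1, -0.8, 0.2]
gripper_width: 0.0602
gripper_force: 0.0
```

Emit:
send_rows(
  rows=[
    [0,0,-0.06,0,0,0,0.3],
    [0,0,0,0,0,0,0.3],
    [0,0,0,0,0,0,0.3],
    [0,0,0,0,0,0,0.3],
    [0,0,0,0,0,0,0.3],
  ],
)

```text
t: 9.05
tool_pos: [0.4256, -0.0648, 0.1635]
orientation: [[-0.994, 0.108, -0.002], [0.108, 0.994, -0.001], [0.002, -0.001, -1.0]]
force: [1.1, -0.9, -1.3]
gripper_width: 0.0608
gripper_force: 0.0
```

Run:
```python
from h import *
st();im=snapshot('wrist');cv2.imwrite('pics/w3.png',im)
for P in([.3945,-.0613,.013],[.475,-.070,.013],[.5555,-.0788,.013],[.4055,-.0625,.046]):print(proj('wrist',P))
```

```text
9.05 [ 0.4256 -0.0648  0.1635] [[-0.994, 0.108, -0.002], [0.108, 0.994, -0.001], [0.002, -0.001, -1.0]] F [ 1.1 -0.9 -1.3] w 0.0608 0.0
[319.90686975 187.04437931]
[319.84207329 269.07967063]
[319.69119069 340.07869166]
[319.93043178 206.54003529]
```

View pics/w3.png

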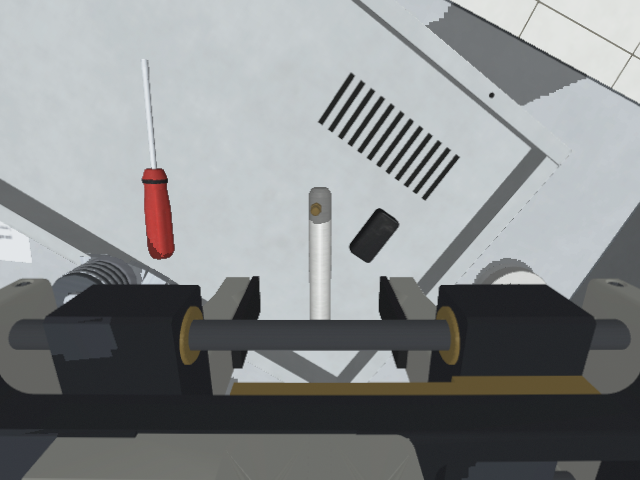

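The tube lies flat in the tray, nipple end at (319,187), nipple at (316,209), matching the prediction to about a pixel. Now the regrip at its middle.

Emit:
send_rows(
  rows=[
    [-0.049,0,0,0,0,0,0.3],
    [0,0,0.06,0,0,0,0.3],
    [0,0,0.06,0,0,0,0.3],
    [0,0,0.03,0,0,0,0.3],
    [0,0,0.01,0,0,0,0.3],
  ],
)

```text
t: 9.72
tool_pos: [0.4734, -0.0704, 0.0023]
orientation: [[-0.994, 0.108, -0.005], [0.108, 0.994, -0.001], [0.004, -0.002, -1.0]]
force: [0.5, -0.4, 2.3]
gripper_width: 0.0615
gripper_force: 1.3
```

Emit:
send_rows(
  rows=[
    [0,0,0,0,0,0,0.3],
    [0,0,0,0,0,0,1],
    [0,0,0,0,0,0,1],
    [0,0,0,0,0,0,1],
    [0,0,0,0,0,0,1],
  ],
)

```text
t: 10.35
tool_pos: [0.4751, -0.0699, 0.0049]
orientation: [[-0.994, 0.108, 0.001], [0.108, 0.994, 0.0], [-0.001, 0.0, -1.0]]
force: [0.9, 0.2, 0.9]
gripper_width: 0.027
gripper_force: 0.0
```

Run:
```python
from h import *
s=st();R=np.array(s['orientation']);R1=down(83.8+75.5)
Rn=down(159.3);p=np.array(s['tool_pos']);p[2]=.19
move([.53,-.278,.19],Rn)
# rows: 2 lift, then shift in present axes
print(R.T@(np.array([.40,-.278,.19])-p))
m=cv2.imread('pics/w3.png')
print(p,'tube to cradle, look pose')
```

```text
10.35 [ 0.4751 -0.0699  0.0049] [[-0.994, 0.108, 0.001], [0.108, 0.994, 0.0], [-0.001, 0.0, -1.0]] F [0.9 0.2 0.9] w 0.027 0.0
shift [-0.0772 -0.2009 -0.1851] turn [-3.0000e-04  9.0000e-04 -1.6778e+00]
[ 5.21666690e-02 -2.14971083e-01 -8.08544850e-05]
[ 0.47507752 -0.06991997  0.19      ] tube to cradle, look pose
```

Emit:
send_rows(
  rows=[
    [0,0,0,0,0,0,1],
    [0,0,0,0,0,0,1],
    [0,0,-0.06,0,0,0,1],
    [0,0,-0.0625,0,0,0,1],
    [0,0,-0.0625,0,0,0,1],
  ],
)

```text
t: 10.98
tool_pos: [0.4739, -0.0701, 0.1909]
orientation: [[-0.994, 0.108, -0.002], [0.108, 0.994, 0.0], [0.002, -0.0, -1.0]]
force: [1.5, 0.2, -2.9]
gripper_width: 0.0212
gripper_force: 30.0
```

Emit:
send_rows(
  rows=[
    [-0.0154,-0.0402,0,0,0,0,1],
    [-0.0154,-0.0402,0,0,0,0,1],
    [-0.0154,-0.0402,0,0,0,0,1],
    [-0.0154,-0.0402,0,0,0,0,1],
    [-0.0154,-0.0402,0,0,0,0,1],
  ],
)

```text
t: 11.6
tool_pos: [0.5293, -0.2792, 0.1885]
orientation: [[-0.994, 0.108, -0.002], [0.108, 0.994, 0.001], [0.002, 0.001, -1.0]]
force: [0.3, 1.0, -3.7]
gripper_width: 0.0214
gripper_force: 30.0
```

Emit:
send_rows(
  rows=[
    [0,0,0,0,0,-0.21,1],
    [0,0,0,0,0,-0.21,1],
    [0,0,0,0,0,-0.21,1],
    [0,0,0,0,0,-0.21,1],
    [0,0,0,0,0,-0.21,1],
  ],
)

```text
t: 12.22
tool_pos: [0.5289, -0.2778, 0.1883]
orientation: [[-0.751, -0.66, -0.002], [-0.66, 0.751, 0.001], [0.001, 0.002, -1.0]]
force: [0.7, -0.4, -3.8]
gripper_width: 0.0214
gripper_force: 30.0
```

Emit:
send_rows(
  rows=[
    [0,0,0,0,0,-0.21,1],
    [0,0,0,0,0,-0.21,1],
    [0,0,0,0,0,-0.208,1],
    [0,0,0,0,0,0,1],
    [0,0,0,0,0,0,1],
  ],
)

```text
t: 12.85
tool_pos: [0.5294, -0.278, 0.189]
orientation: [[-0.357, -0.934, -0.001], [-0.934, 0.357, 0.0], [-0.0, 0.001, -1.0]]
force: [-0.1, -0.7, -2.8]
gripper_width: 0.0215
gripper_force: 30.0
```

Run:
```python
from h import *
st();im=snapshot('wrist');cv2.imwrite('pics/w4.png',im)
np.save('m4.npy',camera_model('wrist'),allow_pickle=True)
for P in([.4974,-.3575,.098],[.5,-.349,.074],[.446,-.247,.104],[.53,-.278,.074]):print(proj('wrist',P))
```

```text
12.85 [ 0.5294 -0.278   0.189 ] [[-0.357, -0.934, -0.001], [-0.934, 0.357, 0.0], [-0.0, 0.001, -1.0]] F [-0.1 -0.7 -2.8] w 0.0215 30.0
[322.01391384 123.67213934]
[322.49616205 136.4014397 ]
[437.19892015 241.84581662]
[318.90598966 231.70819437]
```

View pics/w4.png

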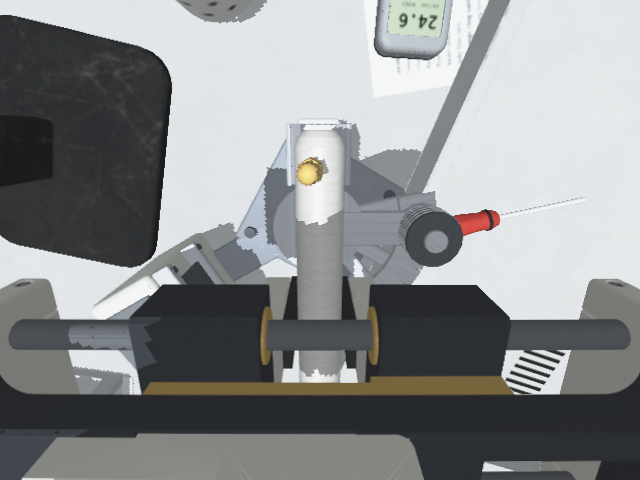

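The wrist view shows ring top centre (434,239) and the saddle's near end (288–352, 123), both about 2–3 px left and up of the prediction; the tube hangs at column 320, nipple at (310,172). I'll solve pivot and seat angle from these.

Run:
```python
from h import *
a=onz('wrist',(434,239),.104);b=onz('wrist',(320,124),.098)
print(a,b,np.linalg.norm((a-b)[:2]),'expect',np.hypot(90,86))
d=(b-a)[:2];ang=np.arctan2(d[1],d[0]); ref=np.arctan2(-86,90);x=ang-ref
X=np.array([np.cos(x),np.sin(x)]);Y=np.array([-X[1],X[0]])
print('yaw y',np.degrees(x)+90,'pivot',a[:2]+.09*X,b[:2]+.086*Y)
# brass nipple: red handle unaffected; ring tool target
```

```text
[ 0.44767655 -0.25005684  0.104     ] [ 0.49879364 -0.35779668  0.098     ] 0.11925111534748868 expect 124.48293055676349
yaw y 69.0800147370569 pivot [ 0.53174375 -0.28219259] [ 0.52950113 -0.2774658 ]
```

Emit:
send_rows(
  rows=[
    [0.001,0,0.04,0,0,0,1],
    [0,0,0.03,0,0,0,1],
    [0,0,0.015,0,0,0,1],
    [0,0,0,0,0,0,1],
    [0,0,0,0,0,0,1],
  ],
)

```text
t: 13.52
tool_pos: [0.5303, -0.2794, 0.1058]
orientation: [[-0.353, -0.935, 0.002], [-0.935, 0.353, -0.001], [0.0, -0.002, -1.0]]
force: [0.3, 0.9, -2.7]
gripper_width: 0.0217
gripper_force: 30.0
```

Emit:
send_rows(
  rows=[
    [0,0,0.005,0,0,0,1],
    [0,0,0.005,0,0,0,1],
    [0,0,0.005,0,0,0,1],
    [0,0,0,0,0,0,1],
    [0,0,0,0,0,0,1],
  ],
)

```text
t: 14.15
tool_pos: [0.5294, -0.2791, 0.0896]
orientation: [[-0.353, -0.936, -0.0], [-0.936, 0.353, -0.0], [0.0, 0.0, -1.0]]
force: [0.3, -0.7, -3.1]
gripper_width: 0.0215
gripper_force: 30.0
```

Emit:
send_rows(
  rows=[
    [0,0,0.004,0,0,0,1],
    [0,0,0.003,0,0,0,1],
    [0,0,0.002,0,0,0,1],
    [0,0,0.0015,0,0,0,1],
    [0,0,0,0,0,0,1],
  ],
)

```text
t: 14.78
tool_pos: [0.5293, -0.279, 0.0789]
orientation: [[-0.353, -0.935, -0.0], [-0.935, 0.353, 0.0], [0.0, 0.0, -1.0]]
force: [-0.4, -0.0, -3.3]
gripper_width: 0.0214
gripper_force: 30.0
```

Emit:
send_rows(
  rows=[
    [0,0,0.001,0,0,0,1],
    [0,0,0,0,0,0,1],
    [0,0,0,0,0,0,1],
    [0,0,0,0,0,0,1],
    [0,0,0,0,0,0,1],
  ],
)

```text
t: 15.4
tool_pos: [0.5294, -0.279, 0.0781]
orientation: [[-0.353, -0.936, 0.0], [-0.936, 0.353, 0.0], [-0.0, -0.0, -1.0]]
force: [-0.7, -0.2, -3.2]
gripper_width: 0.0215
gripper_force: 30.0
```

Emit:
send_rows(
  rows=[
    [0,0,0.001,0,0,0,1],
    [0,0,0,0,0,0,1],
    [0,0,0,0,0,0,0.3],
    [0,0,0,0,0,0,0.3],
    [0,0,0,0,0,0,0.3],
  ],
)

```text
t: 16.02
tool_pos: [0.5296, -0.2791, 0.0774]
orientation: [[-0.353, -0.936, 0.001], [-0.936, 0.353, -0.0], [-0.0, -0.001, -1.0]]
force: [0.1, -0.3, -0.4]
gripper_width: 0.0455
gripper_force: 0.0
```

Emit:
send_rows(
  rows=[
    [0,0,-0.01,0,0,0,0.3],
    [0,0,-0.05,0,0,0,0.3],
    [0,0,-0.06,0,0,0,0],
    [0,0,0,0,0,0,0],
    [0,0,0,0,0,0,0],
  ],
)

```text
t: 16.65
tool_pos: [0.5293, -0.2789, 0.1979]
orientation: [[-0.353, -0.935, 0.001], [-0.935, 0.353, 0.0], [-0.001, -0.001, -1.0]]
force: [-0.5, 0.4, -0.9]
gripper_width: 0.0849
gripper_force: 0.0
```

Run:
```python
from h import *
s=st();im=snapshot('wrist');t=snapshot('top')[225:315,305:415];sd=snapshot('side')[195:285,280:410]
b=np.zeros((560,800,3),np.uint8);w=im[80:280,220:500];b[:280,:392]=cv2.resize(w,(392,280));
x=cv2.resize(t,None,fx=3,fy=3,interpolation=2);b[:270,395:725]=x
x=cv2.resize(sd,None,fx=3,fy=3,interpolation=2);b[285:555,:390]=x
cv2.imwrite('pics/p5.png',b)
P=np.array([.447,-.2495,.2]);Rt=down(69)
move(P,Rt)
R=np.array(s['orientation']);print(Rt.T@(P-s['tool_pos']))
```

```text
16.65 [ 0.5293 -0.2789  0.1979] [[-0.353, -0.935, 0.001], [-0.935, 0.353, 0.0], [-0.001, -0.001, -1.0]] F [-0.5  0.4 -0.9] w 0.0849 0.0
shift [ 0.0014  0.0868 -0.0037] turn [ 1.7000e-03 -2.1000e-03  2.0067e+00]
[ 0.08742299 -0.0020453  -0.00206953]
```

View pics/p5.png

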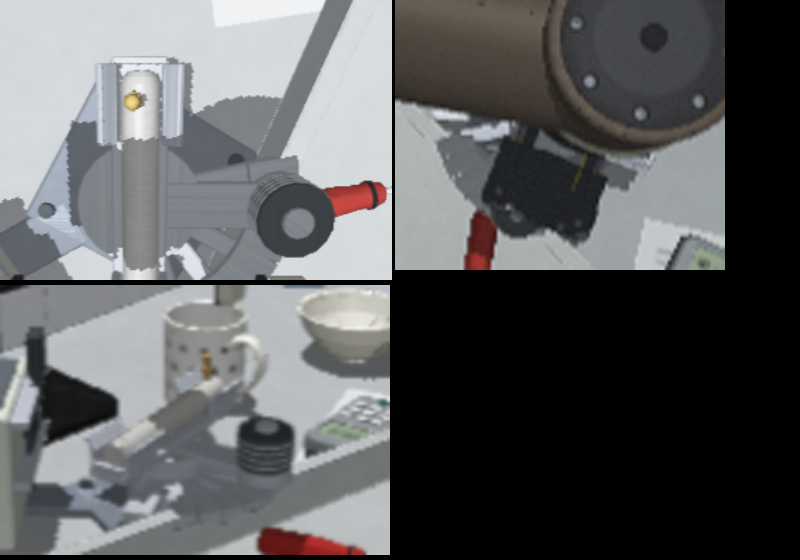

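The picture shows the tube seated between both saddles with the nipple up ((133,100) in the wrist crop), clear of the fingers; ring untouched. On to the ring.

Emit:
send_rows(
  rows=[
    [0.001,0.0435,0,0,0,0,0],
    [0.001,0.0435,0,0,0,0,0],
    [0,0,0,0,0,0.2,0],
    [0,0,0,0,0,0.2,0],
    [0,0,0,0,0,0.2,0],
  ],
)

```text
t: 17.42
tool_pos: [0.4467, -0.2501, 0.1963]
orientation: [[-0.743, -0.669, -0.002], [-0.669, 0.743, 0.0], [0.001, 0.001, -1.0]]
force: [-0.6, -0.1, -0.7]
gripper_width: 0.0875
gripper_force: 0.0
```

Emit:
send_rows(
  rows=[
    [0,0,0,0,0,0.2,0],
    [0,0,0,0,0,0.2,0],
    [0,0,0,0,0,0.2,0],
    [0,0,0,0,0,0.2,0],
    [0,0,0,0,0,0.2,0],
  ],
)

```text
t: 18.05
tool_pos: [0.4468, -0.2501, 0.1961]
orientation: [[-0.999, 0.052, -0.002], [0.052, 0.999, 0.0], [0.002, 0.0, -1.0]]
force: [0.1, -0.1, 0.2]
gripper_width: 0.0877
gripper_force: 0.0
```

Emit:
send_rows(
  rows=[
    [0,0,0,0,0,0.2,0],
    [0,0,0,0,0,0.2,0],
    [0,0,0,0,0,0,0],
    [0,0,0,0,0,0,0],
    [0,0,0,0,0,0,0],
  ],
)

```text
t: 18.68
tool_pos: [0.4472, -0.2502, 0.1969]
orientation: [[-0.936, 0.351, -0.0], [0.351, 0.936, 0.0], [0.0, -0.0, -1.0]]
force: [-0.5, 1.3, -0.2]
gripper_width: 0.0876
gripper_force: 0.0
```

Run:
```python
from h import *
st();im=snapshot('wrist');cv2.imwrite('pics/w6.png',im)
print(proj('wrist',[.447,-.249,.104]))
g=cv2.cvtColor(im,cv2.COLOR_BGR2GRAY)
u,v=map(int,proj('wrist',[.447,-.249,.104]))
m=(g<75).astype(np.uint8);m[272:]=0
n,l,s,c=cv2.connectedComponentsWithStats(m)
for i in range(1,n):
    if s[i,4]>300:print(s[i],c[i],onz('wrist',c[i],.1))
```

```text
18.68 [ 0.4472 -0.2502  0.1969] [[-0.936, 0.351, -0.0], [0.351, 0.936, 0.0], [0.0, -0.0, -1.0]] F [-0.5  1.3 -0.2] w 0.0876 0.0
[320.88698638 237.79877708]
[ 520  100   52   56 1696] [545.24410377 127.56191038] [ 0.4269316  -0.06885481  0.1       ]
[ 319  115   35   88 1864] [335.902897   159.41523605] [ 0.39530445 -0.21785798  0.1       ]
[ 80 182 108  58 452] [158.00221239 199.97345133] [ 0.37598489 -0.35548902  0.1       ]
[ 297  206   55   40 1397] [323.54903364 224.55690766] [ 0.43876871 -0.24368758  0.1       ]
```

Emit:
send_rows(
  rows=[
    [0,0.0015,0.05,0,0,0,0],
    [0,0,0.04,0,0,0,0],
    [0,0,0.02,0,0,0,0],
    [0,0,0.007,0,0,0,0],
    [0,0,0,0,0,0,0],
  ],
)

```text
t: 19.35
tool_pos: [0.448, -0.2489, 0.0802]
orientation: [[-0.936, 0.353, -0.0], [0.353, 0.936, -0.0], [0.0, -0.0, -1.0]]
force: [-0.4, 0.7, 1.3]
gripper_width: 0.0875
gripper_force: 0.0
```

Emit:
send_rows(
  rows=[
    [0,0,0,0,0,0,1],
    [0,0,0,0,0,0,1],
    [0,0,0,0,0,0,1],
    [0,0,0,0,0,0,1],
    [0,0,0,0,0,0,1],
  ],
)

```text
t: 19.98
tool_pos: [0.4481, -0.2486, 0.0802]
orientation: [[-0.935, 0.353, 0.001], [0.353, 0.935, 0.0], [-0.001, 0.0, -1.0]]
force: [0.5, 2.5, 2.3]
gripper_width: 0.0444
gripper_force: 30.0
```

Emit:
send_rows(
  rows=[
    [0,0,0,0,0,0,1],
    [0,0,-0.003,0,0,0,1],
    [0,0,-0.004,0,0,0,1],
    [0,0,-0.003,0,0,0,1],
    [0,0,0,0,0,0,1],
  ],
)

```text
t: 20.6
tool_pos: [0.4477, -0.2488, 0.0901]
orientation: [[-0.935, 0.353, -0.0], [0.353, 0.935, -0.0], [0.0, -0.0, -1.0]]
force: [2.8, -0.9, -7.9]
gripper_width: 0.0441
gripper_force: 30.0
```

Emit:
send_rows(
  rows=[
    [0,0,-0.003,0,0,0,1],
    [0,0,0,0,0,0,1],
    [-0.0005,0.0094,0,0,0,0.1333,1],
    [-0.0005,0.0094,0,0,0,0.1333,1],
    [0,0,0,0,0,0,1],
  ],
)

```text
t: 21.22
tool_pos: [0.456, -0.2317, 0.0928]
orientation: [[-0.842, 0.539, -0.001], [0.539, 0.842, 0.0], [0.001, -0.0, -1.0]]
force: [2.5, -1.1, -9.7]
gripper_width: 0.0443
gripper_force: 30.0
```

Lifted and turning freely with low side force; continuing the swing.

Emit:
send_rows(
  rows=[
    [-0.0005,0.0094,0,0,0,0.1333,1],
    [-0.0005,0.0094,0,0,0,0.1333,1],
    [-0.0005,0.0094,0,0,0,0.1333,1],
    [-0.0005,0.0094,0,0,0,0.1333,1],
    [0,0,0,0,0,0,1],
  ],
)

```text
t: 21.85
tool_pos: [0.4818, -0.2052, 0.0925]
orientation: [[-0.552, 0.834, -0.002], [0.834, 0.552, 0.0], [0.001, -0.001, -1.0]]
force: [0.6, -0.1, -8.6]
gripper_width: 0.0443
gripper_force: 30.0
```

Emit:
send_rows(
  rows=[
    [-0.0005,0.0094,0,0,0,0.1333,1],
    [-0.0005,0.0094,0,0,0,0.1333,1],
    [-0.0005,0.0094,0,0,0,0.1333,1],
    [-0.0005,0.0094,0,0,0,0.1333,1],
    [0,0,0,0,0,0,1],
  ],
)

```text
t: 22.48
tool_pos: [0.5169, -0.1917, 0.0926]
orientation: [[-0.166, 0.986, -0.001], [0.986, 0.166, 0.001], [0.001, -0.001, -1.0]]
force: [-1.2, 1.6, -8.6]
gripper_width: 0.044
gripper_force: 30.0
```

Run:
```python
from h import *
s=st();p0=np.array([.4477,-.2488]);p2=np.array([.456,-.2317]);p=np.array(s['tool_pos'][:2])
c=np.array([.530,-.279]);
for q in(p0,p2,p):print(np.linalg.norm(q-c),np.degrees(np.arctan2(*(q-c)[::-1])))
print('chord',np.linalg.norm(p-p0),'expect .090')
```

```text
22.48 [ 0.5169 -0.1917  0.0926] [[-0.166, 0.986, -0.001], [0.986, 0.166, 0.001], [0.001, -0.001, -1.0]] F [-1.2  1.6 -8.6] w 0.044 30.0
0.08766601393926844 159.84937876337534
0.08782533802952315 147.4137259558841
0.0882436368091289 98.5647026838547
chord 0.08965853525167958 expect .090
```

Emit:
send_rows(
  rows=[
    [0,0,0.004,0,0,0,1],
    [0,0,0.003,0,0,0,1],
    [0,0,0.002,0,0,0,1],
    [0,0,0,0,0,0,1],
    [0,0,0,0,0,0,1],
  ],
)

```text
t: 23.1
tool_pos: [0.5174, -0.1918, 0.0841]
orientation: [[-0.162, 0.987, -0.0], [0.987, 0.162, 0.0], [0.0, -0.0, -1.0]]
force: [-1.3, 4.3, -6.4]
gripper_width: 0.0444
gripper_force: 30.0
```

The pin is in the notch: lift is 4 mm and the spring still pulls down. Lowering home and letting go.

Emit:
send_rows(
  rows=[
    [0,0,0.002,0,0,0,1],
    [0,0,0.002,0,0,0,1],
    [0,0,0,0,0,0,1],
    [0,0,0,0,0,0,0],
    [0,0,0,0,0,0,0],
  ],
)

```text
t: 23.72
tool_pos: [0.5185, -0.1924, 0.0809]
orientation: [[-0.162, 0.987, 0.002], [0.987, 0.162, -0.001], [-0.001, 0.002, -1.0]]
force: [0.2, 0.2, -0.4]
gripper_width: 0.0592
gripper_force: 0.0
```

Emit:
send_rows(
  rows=[
    [0,0,0,0,0,0,0],
    [0,0,0,0,0,0,0],
    [0,0,0,0,0,0,0],
    [0,0,-0.04,0,0,0,0],
    [0,0,-0.06,0,0,0,0],
  ],
)

```text
t: 24.35
tool_pos: [0.5162, -0.1917, 0.1795]
orientation: [[-0.162, 0.987, -0.004], [0.987, 0.162, 0.0], [0.001, -0.004, -1.0]]
force: [1.3, -0.4, 0.3]
gripper_width: 0.0876
gripper_force: 0.0
```

Emit:
send_rows(
  rows=[
    [0,0,-0.05,0,0,0,0.4],
    [0,0,0,0,0,0,0.4],
    [0,0,0,0,0,0,0.4],
    [0,0,0,0,0,0,0.4],
    [0,0,0,0,0,0,0.4],
  ],
)

```text
t: 24.98
tool_pos: [0.517, -0.1918, 0.229]
orientation: [[-0.162, 0.987, -0.002], [0.987, 0.162, 0.0], [0.0, -0.002, -1.0]]
force: [0.7, 0.0, 0.5]
gripper_width: 0.053
gripper_force: 0.0
```

Run:
```python
from h import *
s=st();print(np.round(s['joints'],2));im=snapshot('wrist');sd=snapshot('side');tp=snapshot('top')
for P in([.638,-.2595,.160],[.5174,-.1918,.104],[.53,-.279,.096]):print(proj('wrist',P),proj('side',P))
b=np.zeros((600,800,3),np.uint8);b[:330,:440]=cv2.resize(im[:],(440,330))
b[:330,445:795]=cv2.resize(sd[190:300,260:377],(350,330));b[335:600,:445]=cv2.resize(tp[180:312,280:502],(445,265))
cv2.imwrite('pics/p7.png',b);cv2.imwrite('pics/w7.png',im);cv2.imwrite('pics/s7.png',sd)
P=np.array([.638,-.2595,.26]);Rt=down(8.5);move(P,Rt)
```

```text
24.98 [ 0.517  -0.1918  0.229 ] [[-0.162, 0.987, -0.002], [0.987, 0.162, 0.0], [0.0, -0.002, -1.0]] F [0.7 0.  0.5] w 0.053 0.0
[-0.    0.16 -0.26 -0.   -1.16 -2.98]
[455.95324824 351.76858631] [290.64773205 210.44218672]
[319.11846518 227.02443875] [334.075275   248.28840887]
[317.31124691 312.21783585] [335.94436999 235.38573311]
shift [-0.0863  0.1081 -0.0306] turn [-0.0013 -0.0002  0.0183]
```

View pics/p7.png

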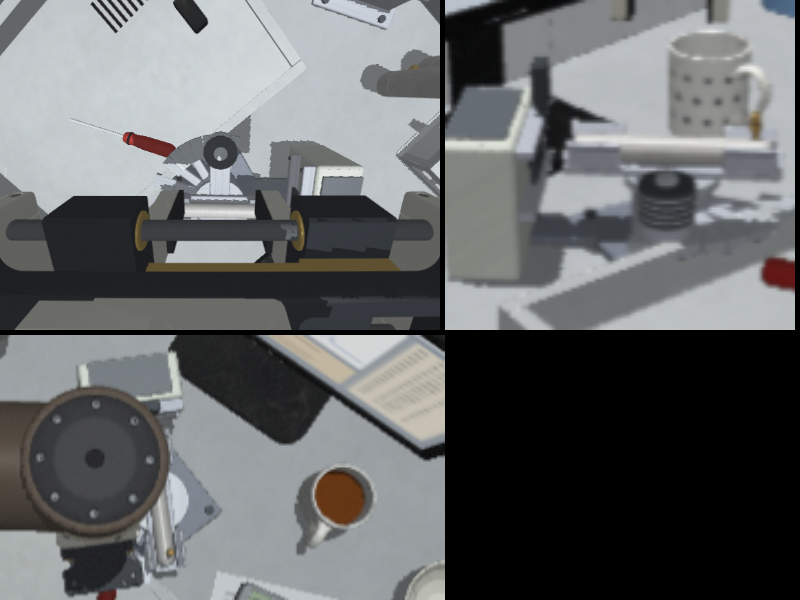

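The stage is at its next notch: the tube points at the reader with the ring down at (668,195), and the tab top is at side (292,211), as predicted. I'll check the monitor's clearance before going to the tab.

Run:
```python
from h import *
for a,b in(((338,137),(211,216)),((494,240),(340,155)),((344,68),(187,78))):
    print(tri('top',a,'side',b))
s=telemetry.sense();P=np.array([.637,-.2595,.26]);Rt=down(9);R=np.array(s['orientation'])
print('to hover, tool axes',R.T@(P-s['tool_pos']))
print('slide dir in tool axes',Rt.T@np.array([np.cos(np.radians(98.7)),np.sin(np.radians(98.7)),0]))
```

```text
(array([ 0.83133133, -0.21837589,  0.14569558]), np.float64(0.0028969811830301577))
(array([ 0.57638336, -0.57321423,  0.22164472]), np.float64(0.0003371641755731965))
(array([ 0.85330241, -0.21800974,  0.46944018]), np.float64(0.001062440404007298))
to hover, tool axes [-0.08613714  0.10712066 -0.03063553]
slide dir in tool axes [0.99998629 0.00523596 0.        ]
```

Emit:
send_rows(
  rows=[
    [0,0,-0.0306,0,0,0,0.4],
    [-0.0287,0.0357,0,0,0,0,0.4],
    [-0.0287,0.0357,0,0,0,0,0.4],
    [-0.0287,0.0357,0,0,0,0,0.4],
    [0,0,0,0,0,0,0.4],
  ],
)

```text
t: 25.75
tool_pos: [0.6386, -0.2607, 0.2578]
orientation: [[-0.161, 0.987, -0.003], [0.987, 0.161, 0.0], [0.001, -0.003, -1.0]]
force: [-0.1, 0.3, -1.1]
gripper_width: 0.0526
gripper_force: 0.0
```

Emit:
send_rows(
  rows=[
    [0,0,0.05,0,0,0,0.4],
    [0,0,0.04,0,0,0,0.4],
    [0,0,0.02,0,0,0,0.4],
    [0,0,0,0,0,0,0.4],
    [0,0,0,0,0,0,0.4],
  ],
)

```text
t: 26.38
tool_pos: [0.6376, -0.2596, 0.152]
orientation: [[-0.162, 0.987, 0.001], [0.987, 0.162, -0.001], [-0.001, 0.001, -1.0]]
force: [-0.4, -0.5, 0.1]
gripper_width: 0.0526
gripper_force: 0.0
```

Emit:
send_rows(
  rows=[
    [0,0,0.01,0,0,0,0.4],
    [0,0,0.01,0,0,0,0.4],
    [0,0,0,0,0,0,0.8],
    [0,0,0,0,0,0,0.8],
    [0,0,0,0,0,0,1],
  ],
)

```text
t: 27.0
tool_pos: [0.6373, -0.2595, 0.131]
orientation: [[-0.162, 0.987, 0.0], [0.987, 0.162, -0.0], [-0.0, 0.0, -1.0]]
force: [0.9, 0.6, 0.7]
gripper_width: 0.0284
gripper_force: 0.0
```

Emit:
send_rows(
  rows=[
    [0,0,0,0,0,0,1],
    [0,0,0,0,0,0,1],
    [0,0,0,0,0,0,1],
    [0,0,0,0,0,0,1],
    [0,0,0,0,0,0,1],
  ],
)

```text
t: 27.62
tool_pos: [0.6368, -0.2595, 0.1308]
orientation: [[-0.162, 0.987, -0.0], [0.987, 0.162, -0.0], [-0.0, -0.0, -1.0]]
force: [-3.6, -0.2, 4.1]
gripper_width: 0.0138
gripper_force: 30.0
```

Tab gripped: 14 mm wide, as given. Sliding it open.

Emit:
send_rows(
  rows=[
    [0.005,0,0,0,0,0,1],
    [0.009,0,0,0,0,0,1],
    [0.01,0,0,0,0,0,1],
    [0.01,0,0,0,0,0,1],
    [0,0,0,0,0,0,1],
  ],
)

```text
t: 28.25
tool_pos: [0.6312, -0.2248, 0.1308]
orientation: [[-0.163, 0.987, -0.0], [0.987, 0.163, 0.0], [0.001, -0.0, -1.0]]
force: [-5.3, 0.1, 5.1]
gripper_width: 0.0136
gripper_force: 30.0
```

Emit:
send_rows(
  rows=[
    [0.006,0,0,0,0,0,1],
    [0.003,0,0,0,0,0,1],
    [0.002,0,0,0,0,0,1],
    [0,0,0,0,0,0,1],
    [0,0,0,0,0,0,1],
  ],
)

```text
t: 28.88
tool_pos: [0.6297, -0.215, 0.1308]
orientation: [[-0.162, 0.987, -0.0], [0.987, 0.162, -0.0], [0.0, -0.0, -1.0]]
force: [-4.7, -0.6, 5.3]
gripper_width: 0.0138
gripper_force: 30.0
```

Emit:
send_rows(
  rows=[
    [0.002,0,0,0,0,0,1],
    [0.001,0,0,0,0,0,1],
    [0,0,0,0,0,0,1],
    [0,0,0,0,0,0,1],
    [0,0,0,0,0,0,1],
  ],
)

```text
t: 29.5
tool_pos: [0.6296, -0.2148, 0.1308]
orientation: [[-0.162, 0.987, 0.0], [0.987, 0.162, -0.003], [-0.003, -0.0, -1.0]]
force: [-2.2, -13.9, 1.3]
gripper_width: 0.0135
gripper_force: 30.0
```

End stop reached: 14 N of resistance and no further motion. Releasing and retreating.

Emit:
send_rows(
  rows=[
    [0,0,0,0,0,0,0.4],
    [0,0,0,0,0,0,0.4],
    [0,0,0,0,0,0,0.4],
    [0,0,-0.03,0,0,0,0.4],
    [0,0,-0.05,0,0,0,0.4],
  ],
)

```text
t: 30.12
tool_pos: [0.6285, -0.2113, 0.2095]
orientation: [[-0.162, 0.987, -0.004], [0.987, 0.162, 0.001], [0.001, -0.004, -1.0]]
force: [1.8, -1.1, 0.5]
gripper_width: 0.052
gripper_force: 0.0
```

Emit:
send_rows(
  rows=[
    [0,0,-0.06,0,0,0,0.4],
    [0,-0.05,-0.02,0,0,0,0.4],
    [0,-0.06,0,0,0,0,0.4],
    [0.05,-0.03,0,0,0,0,0.4],
    [0.06,0,0,0,0,0,0.4],
  ],
)

```text
t: 30.75
tool_pos: [0.4726, -0.1431, 0.2909]
orientation: [[-0.185, 0.983, 0.0], [0.982, 0.185, 0.026], [0.026, 0.005, -1.0]]
force: [0.6, 0.9, 0.6]
gripper_width: 0.0528
gripper_force: 0.0
```

Emit:
send_rows(
  rows=[
    [0.05,0,0,0,0,0.0,0.4],
    [0.05,0,0,0,0,0,0.4],
    [0,0,0,0,0,0,0.4],
    [0,0,0,0,0,0,0.4],
    [0,0,0,0,0,0,0.4],
  ],
)

```text
t: 31.38
tool_pos: [0.4611, -0.0902, 0.2904]
orientation: [[-0.239, 0.971, -0.009], [0.967, 0.239, 0.084], [0.084, 0.011, -0.996]]
force: [0.2, 0.9, 0.7]
gripper_width: 0.0523
gripper_force: 0.0
```

Run:
```python
from h import *
s=st();print(np.round(s['joints'],2));sd=snapshot('side');tp=snapshot('top')
b=np.zeros((600,800,3),np.uint8);b[:300,:]=0
b[:330,:400]=cv2.resize(sd[190:322,250:410],(400,330));b[:330,405:800]=cv2.resize(tp[180:320,270:438],(395,330))
b[335:,:400]=cv2.resize(tp[:,150:500],(400,265))
cv2.imwrite('pics/p8.png',b)
q=.6370-.045*.1564,-.2595+.045*.987
print(proj('side',[q[0],q[1],.16]),proj('side',[.637,-.2595,.16]))
```

```text
31.38 [ 0.4611 -0.0902  0.2904] [[-0.239, 0.971, -0.009], [0.967, 0.239, 0.084], [0.084, 0.011, -0.996]] F [0.2 0.9 0.7] w 0.0523 0.0
[ 0.15 -0.01 -0.26 -0.09 -1.31 -3.03]
[288.55615251 217.53235455] [291.04631857 210.47426624]
```

View pics/p8.png

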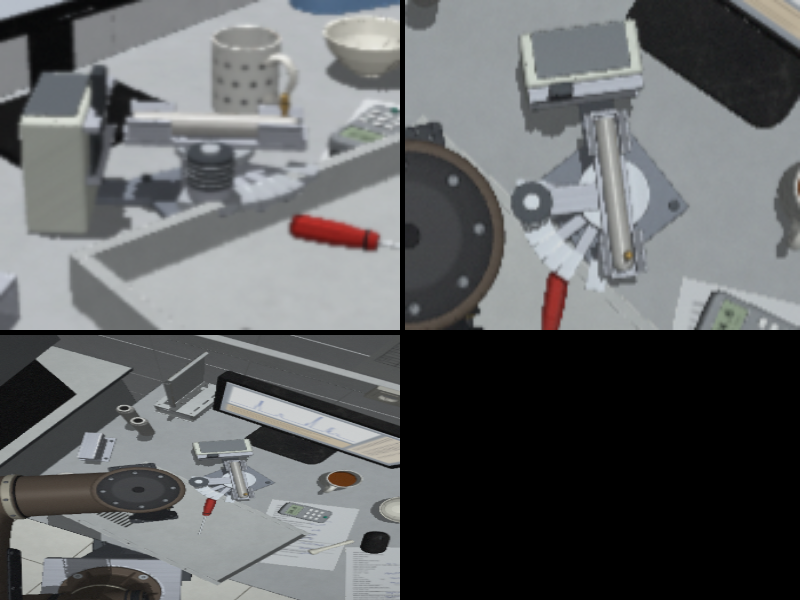

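The tab is at the left end (top crop (560,90)), tube seated with its nipple up, stage at its notch, bystanders in place. The last joint sits near its limit, so I turn it back before handing in.

Emit:
send_rows(
  rows=[
    [0,0,0,0,0,-0.1,0.4],
    [0,0,0,0,0,-0.2,0.4],
    [0,0,0,0,0,-0.2,0.4],
    [0,0,0,0,0,-0.1,0.4],
    [0,0,0,0,0,0,0.4],
  ],
)

```text
t: 32.1
tool_pos: [0.4609, -0.09, 0.2906]
orientation: [[-0.653, 0.757, -0.009], [0.754, 0.652, 0.085], [0.07, 0.049, -0.996]]
force: [0.4, 0.0, 0.0]
gripper_width: 0.0526
gripper_force: 0.0
```

Emit:
send_rows(
  rows=[
    [0,0,0,0,0,0,0.4],
    [0,0,0,0,0,0,0.4],
    [0,0,0,0,0,0,0.4],
    [0,0,0,0,0,0,0.4],
    [0,0,0,0,0,0,0.4],
  ],
)

```text
t: 32.72
tool_pos: [0.4609, -0.0897, 0.2908]
orientation: [[-0.654, 0.756, -0.009], [0.753, 0.652, 0.085], [0.07, 0.049, -0.996]]
force: [0.4, -0.3, -0.6]
gripper_width: 0.0523
gripper_force: 0.0
```

Run:
```python
from h import *
from rig import ticket
s=st();print(np.round(s['joints'],2),np.round(s['dq'],3))
print(ticket.hand_in())
```

```text
32.73 [ 0.4609 -0.0897  0.2908] [[-0.654, 0.756, -0.009], [0.753, 0.652, 0.085], [0.07, 0.049, -0.996]] F [ 0.4 -0.3 -0.6] w 0.0523 0.0
[ 0.15 -0.01 -0.26 -0.09 -1.31 -2.56] [ 0.    -0.001 -0.     0.     0.001 -0.001]
the job is handed in; nothing more can be done
None
```

The job is done and handed in at 32.7 s: tube set down in the tray, then laid nipple up (about 7° off vertical) in the cradle, stage swung to its next notch with the ring home, shutter open against its stop; the last joint read -3.03, right at its limit, during the final retreat, and I turned it back before handing in.

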